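# Send the glue-up under the clamp and clamp it

## Robot

A 6-joint arm with a two-finger parallel gripper is mounted at the origin on the work surface. World frame = base frame: x ahead of the robot, y to its left, z up, the work surface at z = 0. Lengths are in mm, angles in degrees, forces in N, time in s.
With the tool pointing down it reaches from about 325 to 925 mm from the base axis. Payload 3.1 kg.
Tool frame: the origin (TCP) lies at the very end of the fingers, on their centre line; the grasp point (between the pads) lies grasp_offset behind it (grasp_offset is the distance from the TCP to the grasp point, in mm); z points along the fingers, y is the line along which they close (so a half turn about z gives the same grasp; the last joint's range is limited). The gripper opens to 85 mm and grips with 20 to 120 N. Pads are 22 mm wide; open, the fingers measure 114 mm over their backs; the gripper's body (76 mm by 85 mm) begins 54 mm behind the grasp point. The pads swing forward as they close: fully open they stand 13 mm farther back than shut.
Start: joints at [-80.856, 12.427, 92.441, -0, 75.132, -6.429], TCP at [167.812, -602.062, 231.3] pointing down, gripper open.
Joint ranges: [-157.48, 157.48], [-44.54, 120.13], [17.64, 146.25], [-64.5, 244.5], [7.68, 150.69], [-147.95, 147.95]. Speed limits (degrees/s): [159.86, 159.86, 180, 180, 180, 180].

## Interface

Orientations are given as [roll, pitch, yaw] about the fixed x, y, z axes, in that order (R = Rz(yaw) Ry(pitch) Rx(roll)).
In Python, from station import * gives the robot as it stands. Calls block until the motion is done:
- goto(position, orientation): joint-space move of the TCP to a pose.
- move_l(position, attitude=None, speed=150): straight line of the TCP; attitude=None keeps the orientation; speed is the mean speed in mm/s.
- move_j(angles): joint-space move.
- grip(opening, squeeze=None): finger opening in mm; squeeze is the grip in N (None keeps the last); returns when the fingers have stopped.
- wait(seconds).
- solve_ik(position, orientation): joint angles nearest the present ones, or None.
- get_obs(): the state.
- get_image(name): name is "side" or "top" or "wrist"; returns the picture (420x560x3 uint8, red, green, blue); there is no depth.
- get_calibration(name): a dict with "fx", "fy", "cx", "cy" (pixels), "R" (3x3) and "t" (3): a world point X has camera coordinates R X + t; the wrist camera has in their place "mount" (4x4, takes a point from camera to tool coordinates, whose origin is the TCP and whose axes are the flange's). Camera axes: x right, y down, z forward; pixel columns grow to the right and rows downward; lengths in mm; the calibration is good to about 2 mm. A picture is of the moment at which its call begins: read the wrist's pose just before it. get_calibration takes no time and is no camera call.
A pose or a line that the arm cannot do raises Unreachable and nothing moves.
- sign_off(): hands the job in; it is judged then, once.
Trained networks look in the newest picture that a camera, given by its name, has taken for a name from the list of things; names that differ only in an ending like _2 or _b are one class to them, and where a whole thing is asked for, a point or a joint stands for the part that bears it (a point fixed in the world has none). Each returns a list of dicts, best first, with "score" (0 to 1); they miss things now and then, are a little off and sometimes report something else, mostly with a low value. They report only what shows in the picture. A call takes as long as a camera call.
- spot_in(name, camera): "extent" ([centre column, centre row, width, height] in pixels, round what is visible of it).
- regions_of(name, camera): "region" (420x560 bool, what is visible of it) and "extent" ([centre column, centre row, width, height] in pixels, round what is visible of it).
The state is a dict: "t": time; "joint_pos": joint angles; "qvel": joint speeds; "effort": joint torques, N m; "tcp_pos": TCP position; "ee_rot": TCP orientation; "wrist_force": force on the tool from outside, world axes, zero at the start; "moment": the same for the moment, N m; "grip_width": finger opening in mm; "grip_force": force on a finger pad.
Only numpy, scipy, OpenCV 4.12 (cv2) and the standard library are available. Lean on these libraries where they do the work, as an engineer would, in place of code of your own. Each camera call takes 0.05 s, during which the arm holds its last target. There are 200 camera calls.

## Task

Push the sled with the laminated wooden blank along its rail until it clicks into the detent that centres the blank under the screw clamp, then crank the clamp handle clockwise until the jaw presses firmly on the blank. Leave the blank clamped in its sled, let go of everything, and do not disturb the other things on the bench.

Things in the scene. Friction and masses are not known exactly. Their poses are not given: they have to be found in the camera images.
- station (a point): Clamp station of the fixed fixture: point on the rail's runners, 18 mm above the bench, straight below the clamp screw. y axis along the rail, the way the sled must go; z up. The rail is an aluminium channel, 104 mm wide inside, walls to 40 mm above the bench, end stops at y = -0.367 and +0.157 m. A dark steel C frame 203 mm high stands on the channel's -x side, its arm over the channel.
- carrier: Plywood sled, 98 x 300 mm (own y -0.200 to +0.100 m), loose in the channel. Origin on its underside below the blank; y axis along the rail. In the detent its origin is at the station; it starts 105 to 155 mm before. It slides with 1 to 2 N, then 3 to 6 N once its front meets the detent's sprung plunger in the +x wall, falling as that drops into a side notch; leaving the notch takes 5 to 9 N.
- blank: Laminated wooden blank of five pale and brown layers, 64 x 140 x 45 mm, 0.3 kg, lying loose on the sled between low wooden lips (12 mm high), long side along the channel. Origin: centre of its underside, 36 mm above the bench; top at 81 mm.
- carrier_handle (a point): Upright round dark-wood handle on the tail of the sled, 24 mm in diameter, from 36 to 98 mm above the bench, standing 175 mm behind (-y) the sled's origin. The point is on its axis 78 mm above the bench.
- crank (a joint): Crank angle in rad, 0 with the jaw fully up, growing clockwise seen from above; one turn (6.283) moves the jaw down 20 mm. Starts at 0 to 6.28. With the blank at the station the pad touches it at about 10.7; the screw's end stop, a good firm clamp, is at 13.2. Turning takes about 3 N at the knob, slightly more as the pad is squeezed; it stays where it is left.
- crank_axis (a point): Point on the vertical axis of the crank, 248 mm above the bench, at the height to grip the knob; exactly above the station point. The crank keeps its height as it turns.
- crank_knob (a point): Upright round dark-wood knob of the crank, 24 mm in diameter, from 219 to 270 mm above the bench, 55 mm from the crank's axis; it spins freely on its pin. The point is on its axis, 248 mm above the bench. Below it are the flat crank arm (top at 217 mm) and the clamp's top arm.
- pad: Black sprung rubber pad, 56 x 70 x 12 mm, under the grey clamp jaw; origin at the centre of its underside, 115 mm above the bench with the jaw fully up. It yields 1 mm for each 3 N; a firm clamp squeezes it 3 mm or more.
- spare_blank: Bystander: a second blank like the first, lying on the bench beyond the rail; origin in the centre of its underside.
- glue_bottle: Bystander: white bottle, 60 mm in diameter, 170 mm high, upright beyond the rail; origin under its centre.
- tape_roll: Bystander: roll of paper tape, 110 mm in diameter, 25 mm high, lying flat beyond the rail; origin under its centre.
- mallet: Bystander: hammer with a wooden handle, 260 mm long, lying across the bench past the left end of the rail; origin under its middle.
- tin: Bystander: open metal tin, 84 mm in diameter, 110 mm high, upright further out beyond the rail; origin under its centre.
- sanding_block: Bystander: cork sanding block, 70 x 120 x 35 mm, on the bench to the left, on the robot's side; origin in the centre of its underside.

How it is judged:
By the outcome, as a careful person would: the job done as asked, in the order asked, and still so for the second after the job is handed in, with the robot touching nothing.
It also fails if it takes over 72 s, if anything falls off the work surface, if the arm or the gripper's body presses on something with over 40 N, if the wrist force passes 120 N, or if a joint passes its speed limit or range.

## Working session

There is one attempt and no reset: what is moved stays moved. The work goes in short steps, each a Python script; the robot and the scene stay as the last script left them, time stands still between calls to the robot, and variables do not carry over. Pictures are saved under pics/ and viewed, at most 10 in all, crops included, and the job is handed in when it is done.

```bash
ls; mkdir -p pics; python3 - <<'E'
from station import *
import cv2,numpy as np
o=get_obs();print(o)
for c in ["side","top"]:
    im=get_image(c);cv2.imwrite(f"pics/{c}0.png",im[:,:,::-1]);print(c,get_calibration(c))
    for n in ["carrier_handle","crank_knob","carrier","blank","pad","crank"]:
        print(n,[(round(d["score"],2),np.round(d["extent"],1).tolist()) for d in spot_in(n,c)[:2]])
print(get_calibration("wrist"))
print(get_obs()["t"])
E
```

```text
pics
{'t': 0.0, 'joint_pos': array([-8.08559074e+01,  1.24770022e+01,  9.25295034e+01,  7.99392939e-04,
        7.51314354e+01, -6.42738830e+00]), 'qvel': array([-0.02180455,  0.10196012, -0.04369585, -0.01745315,  0.00331593,
        0.00089126]), 'effort': array([-1.28833770e-03, -3.96852601e+01, -3.03850865e+01, -3.25176916e-05,
        9.92037181e-03, -2.18887897e-05]), 'tcp_pos': array([ 167.68216305, -601.23574355,  229.95627969]), 'ee_rot': array([-1.79863012e+02, -1.62089287e-02,  1.55712554e+01]), 'wrist_force': array([0.03866411, 0.32512273, 0.8318293 ]), 'moment': array([-0.01776495,  0.00795469,  0.00361021]), 'grip_force': 0.0, 'grip_width': 85.43159122961103}
side {'fx': 522.8827620264193, 'fy': 522.8827620264193, 'cx': 276.4101810672281, 'cy': 204.0504113252879, 'R': array([[-0.85549729, -0.51775292,  0.00750411],
       [-0.35629843,  0.57808216, -0.73407931],
       [ 0.37573371, -0.63067656, -0.67902227]]), 't': array([ 547.79414915,  298.96804174, 1190.47123493])}
carrier_handle [(0.8, [313.2, 206.9, 69.0, 89.3])]
crank_knob [(0.69, [297.4, 205.4, 28.2, 26.9])]
car
[... 657 characters left out ...]
0.21, [331.6, 227.2, 225.8, 90.3])]
carrier [(0.81, [363.6, 215.9, 123.5, 54.5]), (0.16, [289.6, 228.9, 21.0, 36.4])]
blank [(0.83, [344.1, 216.8, 60.2, 33.3])]
pad [(0.64, [290.0, 225.0, 32.7, 21.0])]
crank [(0.81, [289.4, 226.7, 20.9, 36.2])]
{'fx': 289.347027315966, 'fy': 289.347027315966, 'cx': 281.23565535176374, 'cy': 210.52616159835281, 'mount': array([[-1.96704221e-05, -9.46433696e-01, -3.22898218e-01,
         8.36974765e+01],
       [ 9.99999909e-01,  1.19282170e-04, -4.10541397e-04,
         5.56673947e-01],
       [ 4.27066212e-04, -3.22898197e-01,  9.46433607e-01,
        -1.42591336e+02],
       [ 0.00000000e+00,  0.00000000e+00,  0.00000000e+00,
         1.00000000e+00]])}
0.7
```

```bash
python3 - <<'E'
import cv2
a=cv2.imread("pics/side0.png")[130:330,180:420];b=cv2.imread("pics/top0.png")[150:290,200:470]
cv2.imwrite("pics/s1.png",cv2.resize(a,None,fx=3,fy=3,interpolation=2));cv2.imwrite("pics/t1.png",cv2.resize(b,None,fx=2.9,fy=2.9,interpolation=2))
E
```

```text
(no output)
```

View pics/s1.png

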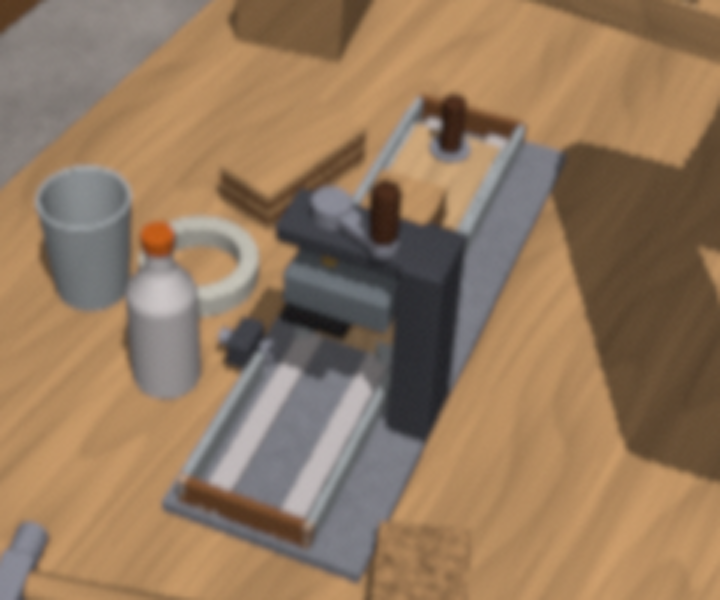

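View pics/t1.png

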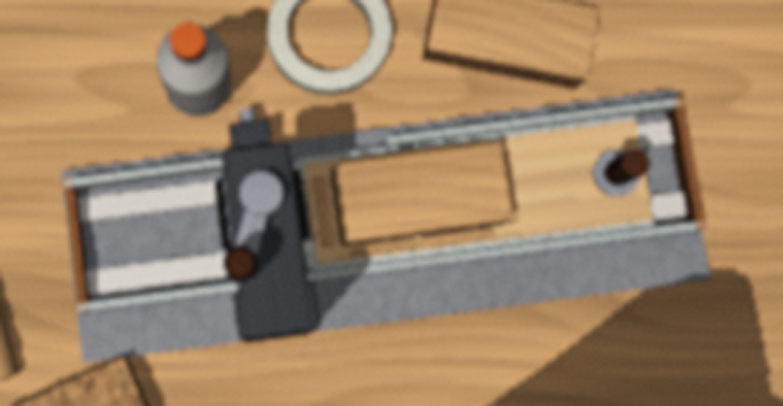

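View pics/top0.png

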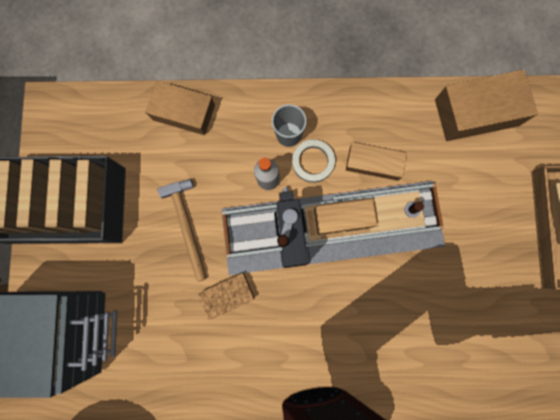

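The pictures show the rail running to the left with a yaw of about 7.5°. In the top view the handle top is at about (418,205), the knob top at (283,241) and the hub at (290,216). In the side view they are at (331,165), (309,193) and (290,198). Next I triangulate these points.

```bash
cat > h.py <<'E'
from station import *
import cv2,numpy as np
def ray(c,uv,pose=None):
    k=get_calibration(c)
    d=np.array([(uv[0]-k["cx"])/k["fx"],(uv[1]-k["cy"])/k["fy"],1.])
    if c=="wrist":
        from scipy.spatial.transform import Rotation as Ro
        M=np.array(k["mount"]);R=Ro.from_euler("xyz",pose[1],degrees=True).as_matrix()
        return R@M[:3,3]+pose[0],R@M[:3,:3]@d
    R,t=np.array(k["R"]),np.array(k["t"])
    return -R.T@t,R.T@d
def tri(rays):
    A=0;b=0
    for o,d in rays:
        d=d/np.linalg.norm(d);P=np.eye(3)-np.outer(d,d);A=A+P;b=b+P@o
    x=np.linalg.solve(A,b)
    res=[np.linalg.norm((np.eye(3)-np.outer(d,d)/(d@d))@(x-o)) for o,d in rays]
    return x,res
def atz(r,z): o,d=r; return o+d*(z-o[2])/d[2]
E
python3 - <<'E'
from h import *
np.set_printoptions(precision=1,suppress=True)
T=lambda u,v:ray("top",(u/2.9+200,v/2.9+150)); S=lambda u,v:ray("side",(u/3+180,v/3+130))
for n,t,s in [("handle",(634,161),(454,104)),("knob",(240,263),(386,190)),("hub",(261,192),(330,203))]:
    print(n,*tri([T(*t),S(*s)]))
print("handle z98",atz(T(634,161),98),"knob z270",atz(T(240,263),270),"S",atz(S(454,104),98),atz(S(386,190),270))
print("wall",atz(T(68,172),40),atz(T(680,93),40), atz(T(80,300),40),atz(T(700,222),40))
print("hub",atz(T(261,192),222),atz(S(330,203),222))
print("grasp_offset",grasp_offset)
E
```

```text
handle [ 597.1 -229.    91. ] [np.float64(1.0908778691003937), np.float64(1.0908778691004468)]
knob [505.   90.9 265.6] [np.float64(0.22297937671039575), np.float64(0.22297937671041645)]
hub [559.3  76.3 215.9] [np.float64(0.06363657688731847), np.float64(0.06363657688740788)]
handle z98 [ 597.1 -226.5   98. ] knob z270 [504.5  90.8 270. ] S [ 592.6 -221.1   98. ] [503.   95.4 270. ]
wall [600.7 242.6  40. ] [ 664.8 -286.1   40. ] [490.6 230.9  40. ] [ 552.8 -296.8   40. ]
hub [558.5  76.2 222. ] [556.1  82.2 222. ]
grasp_offset 18.700000000000003
```

```bash
python3 - <<'E'
from h import *
import json
P={}
def shot(n):
    o=get_obs();P[n]=[o["tcp_pos"].tolist(),o["ee_rot"].tolist()]
    im=get_image("wrist");cv2.imwrite(f"pics/{n}.png",im[:,:,::-1]);return im[:,:,::-1]
a=[-180,0,6.8]
goto([560,60,380],a);wait(.3);A=shot("k1")
move_l([600,0,380],speed=250);wait(.3);B=shot("k2")
goto([594,-190,220],a);wait(.3);C=shot("h1")
move_l([594,-250,220],speed=250);wait(.3);D=shot("h2")
json.dump(P,open("poses.json","w"))
m=np.vstack([np.hstack([A,B]),np.hstack([C,D])])
cv2.imwrite("pics/w.png",cv2.resize(m,(800,600),interpolation=cv2.INTER_AREA))
print(get_obs()["t"],P)
E
```

```text
6.6667 {'k1': [[560.0438610239476, 59.6762693285656, 379.91039019653056], [179.99973678318068, 0.008279583941952667, 6.766677187066704]], 'k2': [[599.6894667323384, 0.8106165128013818, 380.2614840640771], [-179.99559891464997, -0.017796533967790493, 6.8676211398325275]], 'h1': [[594.8322472430021, -189.2474696426185, 221.2720010065229], [179.9433257188008, -0.10655899873270183, 6.886665444994279]], 'h2': [[594.0775987918146, -249.0417612463224, 219.9750462809736], [-179.98530391794623, 0.004673521097897797, 6.866088053444992]]}
```

View pics/w.png

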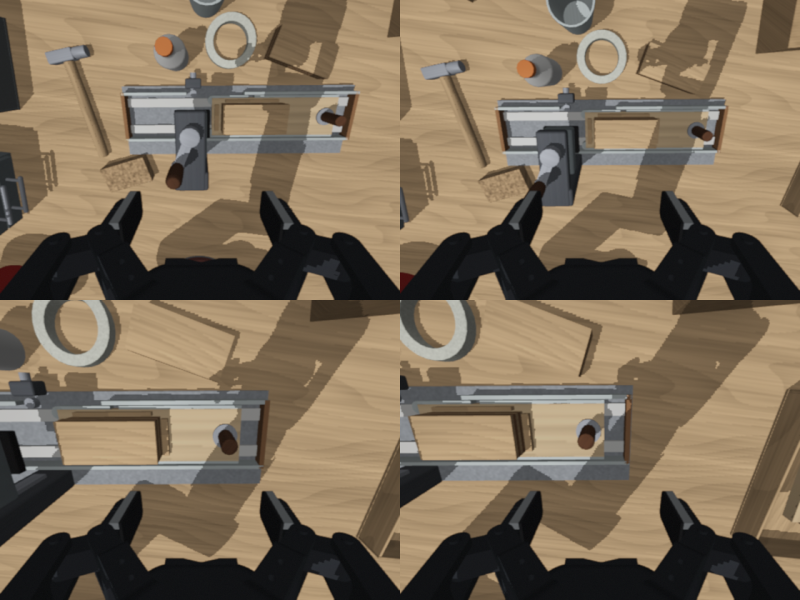

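The wrist views show the handle top at about (319,203) in h1 and (260,196) in h2. The knob top is at (245,255) in k1 and the hub at (266,193) in k1 and (209,221) in k2. I enlarge these parts to read them more exactly.

```bash
python3 - <<'E'
import cv2,numpy as np
def c(n,u,v): return cv2.resize(cv2.imread(f"pics/{n}.png")[v-37:v+38,u-50:u+50],(400,300),interpolation=cv2.INTER_CUBIC)
cv2.imwrite("pics/z.png",np.vstack([np.hstack([c("k1",255,225),c("k2",205,240)]),np.hstack([c("h1",315,195),c("h2",260,190)])]))
E
```

```text
(no output)
```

View pics/z.png

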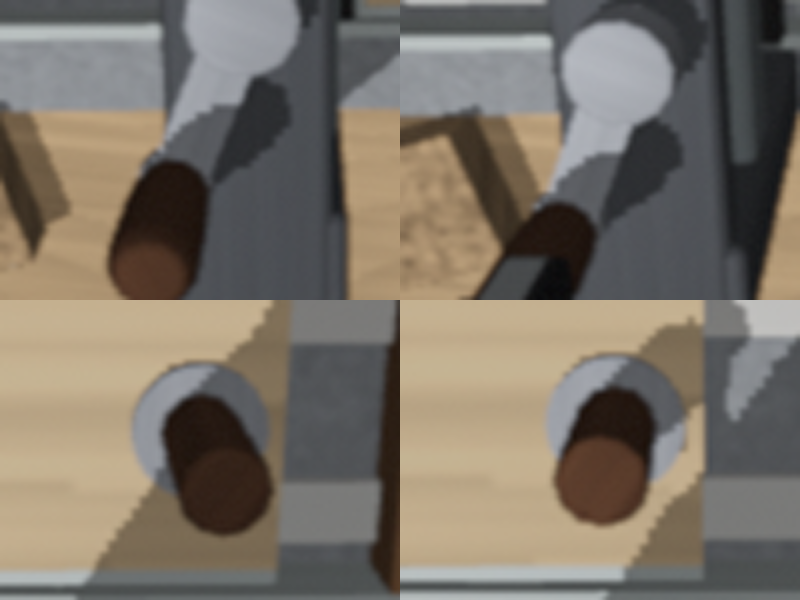

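The close-ups put the handle tops at (321.8,206) in h1 and (260.5,198) in h2. The knob top is at (242.5,256) in k1, and the hubs are at (265.5,192.5) in k1 and (209.5,221.5) in k2.

```bash
python3 - <<'E'
from h import *
import json
np.set_printoptions(precision=1,suppress=True)
P=json.load(open("poses.json"));W=lambda n,*uv:ray("wrist",uv,(np.array(P[n][0]),P[n][1]))
T=lambda u,v:ray("top",(u/2.9+200,v/2.9+150)); S=lambda u,v:ray("side",(u/3+180,v/3+130))
H=[W("h1",321.75,206),W("h2",260.5,198)];print("handle",tri(H),tri(H+[T(634,161),S(454,104)]),[atz(r,98) for r in H])
K=[W("k1",242.5,256)];print("knob",tri(K+[T(240,263),S(386,190)]),atz(K[0],270))
U=[W("k1",265.5,192.5),W("k2",209.5,221.5)];u,_=tri(U);print("hub",tri(U),tri(U+[T(261,192),S(330,203)]),[atz(r,220) for r in U])
E
```

```text
handle (array([ 597.3, -229. ,   97. ]), [np.float64(0.1469841546099555), np.float64(0.14698415460989983)]) (array([ 596.4, -228.9,   92. ]), [np.float64(1.1864043303023588), np.float64(0.3995189709380863), np.float64(1.695191536445177), np.float64(0.8005829057221467)]) [array([ 597.5, -228.8,   98. ]), array([ 597.8, -229. ,   98. ])]
knob (array([504.8,  91.2, 266.1]), [np.float64(0.2227535049925735), np.float64(0.3361502832815401), np.float64(0.2866951676905832)]) [506.8  91.  270. ]
hub (array([559.6,  76. , 223.1]), [np.float64(0.5412628570218473), np.float64(0.5412628570219054)]) (array([558.4,  76.7, 217.7]), [np.float64(0.376816850190039), np.float64(1.3618867246264112), np.float64(0.8539041744930294), np.float64(1.027616383520337)]) [array([559.2,  76.4, 220. ]), array([557.8,  76.4, 220. ])]
```

```bash
python3 - <<'E'
from h import *
np.set_printoptions(precision=1,suppress=True)
d=np.array([-np.sin(np.radians(7)),np.cos(np.radians(7)),0]);a=[-180,0,7]
p=np.array([597.3,-228.9,59.3])
goto([p[0],p[1],130],a);move_l(p,speed=80)
f0=get_obs()["wrist_force"]
grip(0,30);o=get_obs();print("w",o["grip_width"],o["grip_force"],o["tcp_pos"],o["wrist_force"],f0)
f0=o["wrist_force"]
def rep(s):
    o=get_obs();print(s,np.round((o["tcp_pos"]-p)@d,1),"F",o["wrist_force"],round(float(o["wrist_force"]@d),2),round(o["grip_width"],1))
for s in [20,60,90,110]:
    move_l(p+d*s,speed=70);rep(s)
for s in [114,118,121,124,126,128,130]:
    move_l(p+d*s,speed=30);wait(.1);rep(s)
print(get_obs()["t"])
E
```

```text
w 23.490743634317013 29.978891015052795 [ 597.4 -228.7   59.7] [-1.3  1.2  2.1] [-0.2 -0.1  0.1]
20 21.7 F [-0.2  4.3  4.5] 4.28 23.0
60 59.9 F [-1.  -2.4  5.1] -2.29 22.9
90 90.0 F [-1.6 -2.1  6.1] -1.92 22.9
110 110.1 F [-1.3 -2.1  6.4] -1.92 23.0
114 113.4 F [-1.6 -3.6  6.2] -3.33 23.1
118 117.2 F [-1.4 -5.   6.2] -4.81 23.1
121 120.1 F [-1.7 -4.1  6.6] -3.85 23.2
124 123.1 F [-2.6 -3.9  5.1] -3.58 23.2
126 125.0 F [-2.2 -5.   5.5] -4.68 23.5
128 127.5 F [-2.7 -3.9  6.1] -3.55 23.1
130 129.8 F [-1.7 -3.4  6.8] -3.22 23.1
13.4333
```

```bash
python3 - <<'E'
from h import *
np.set_printoptions(precision=1,suppress=True)
d=np.array([-np.sin(np.radians(7)),np.cos(np.radians(7)),0])
p=np.array([597.3,-228.9,59.3])
for s in np.arange(130.7,140,.7):
    move_l(p+d*s,speed=20);wait(.1)
    o=get_obs();f=float(o["wrist_force"]@d);print(round(s,1),np.round((o["tcp_pos"]-p)@d,1),"F",o["wrist_force"],round(f,2))
    if f>-0.5 or f<-5.5: break
print(get_obs()["t"])
E
```

```text
130.7 130.6 F [-2.  -2.9  6.3] -2.61
131.4 131.2 F [-1.2 -2.5  6.2] -2.32
132.1 131.8 F [-0.2 -2.9  5.7] -2.85
132.8 132.5 F [-1.3 -4.3  5.3] -4.13
133.5 133.2 F [-0.2 -4.3  5.9] -4.26
134.2 133.9 F [-0.7 -3.6  5.2] -3.54
134.9 134.3 F [-0.4 -5.3  5.4] -5.2
135.6 134.5 F [-0.4 -6.3  4.3] -6.2
16.2333
```

```bash
python3 - <<'E'
from h import *
import json
np.set_printoptions(precision=1,suppress=True)
grip(85);o=get_obs();p=o["tcp_pos"];print(p)
move_l([p[0],p[1],220],speed=200);wait(.2)
o=get_obs();json.dump([o["tcp_pos"].tolist(),o["ee_rot"].tolist()],open("p3.json","w"));print(o["tcp_pos"],o["ee_rot"])
im=get_image("wrist")[:,:,::-1];cv2.imwrite("pics/h3.png",im)
cv2.imwrite("pics/h3z.png",cv2.resize(im[90:290,120:390],None,fx=2.9,fy=2.9,interpolation=2))
im=get_image("top")[:,:,::-1];cv2.imwrite("pics/t3.png",im);print(get_obs()["t"])
E
```

```text
[580.7 -94.1  59.2]
[579.7 -93.8 218. ] [-179.9    0.2    7. ]
18.1083
```

View pics/h3z.png

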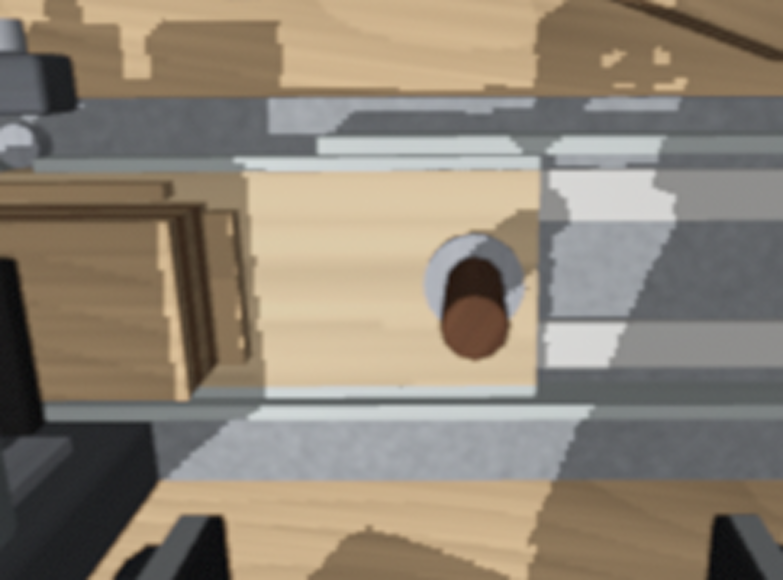

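The handle top is now at (283.8,202.8) in the wrist view, and the sled is straight in the channel.

```bash
python3 - <<'E'
from h import *
import json
p,e=json.load(open("p3.json"));x=atz(ray("wrist",(283.8,202.8),(np.array(p),e)),97.5)
d=np.array([-np.sin(np.radians(7)),np.cos(np.radians(7)),0])
print(x,(x-[597.4,-228.9,97.5])@d,(np.array([558.7,76.4,97.5])-x)@d)
E
```

```text
[581.36603105 -96.28708165  97.5       ] 133.5784910307563 174.1621926551185
```

The sled sits within about 1 mm of the expected detent. I check that it is seated by gripping again and nudging it gently both ways.

```bash
python3 - <<'E'
from h import *
np.set_printoptions(precision=1,suppress=True)
d=np.array([-np.sin(np.radians(7)),np.cos(np.radians(7)),0]);p=np.array([597.3,-228.9,59.3])
c=np.array([581.0,-96.3,59.3]);move_l([c[0],c[1],218],speed=200);move_l(c,speed=150);grip(0,30)
def st(s):
    o=get_obs();f=float(o["wrist_force"]@d);print(s,np.round((o["tcp_pos"]-p)@d,2),round(f,2));return f
s0=float((get_obs()["tcp_pos"]-p)@d);st("g")
for k in range(1,8):
    move_l(p+d*(s0-.7*k),speed=20);wait(.05)
    if st(-.7*k)>4: break
s0-=.7*k
for j in range(1,14):
    move_l(p+d*(s0+.7*j),speed=20);wait(.05)
    if st(.7*j)<-4: break
print(get_obs()["t"])
E
```

```text
g 133.73 0.89
-0.7 133.5 4.01
0.7 133.49 2.05
1.4 133.51 -0.65
2.0999999999999996 133.97 -4.01
21.35
```

The sled holds against 4 N both ways, so it is seated. Next I grip the knob and begin cranking.

```bash
cat >> h.py <<'E'
C=np.array([559.2,76.9]);R=55.;Z=248-18.7
def kp(phi): return np.array([C[0]+R*np.cos(phi),C[1]+R*np.sin(phi),Z])
def crank(phi,step,n,speed,lim):
    for i in range(n):
        phi-=step;move_l(kp(phi),speed=speed)
        o=get_obs();f=o["wrist_force"];q=o["tcp_pos"][:2]-C
        er=np.array([np.cos(phi),np.sin(phi)]);et=np.array([er[1],-er[0]])
        ft=-f[:2]@et
        print(round(np.degrees(phi)),"act",round(np.degrees(np.arctan2(q[1],q[0]))),"r %.1f ft %.1f fr %.1f fz %.1f w %.1f t %.1f"%(np.hypot(*q),ft,f[:2]@er,f[2],o["grip_width"],o["t"]))
        if ft>lim: break
    return phi
E
python3 - <<'E'
from h import *
grip(85);p=get_obs()["tcp_pos"];move_l([p[0],p[1],330],speed=250)
goto([505.8,91,330],[-180,0,-15]);move_l([505.8,91,Z],speed=150);print(get_obs()["wrist_force"])
grip(0,40);o=get_obs();print(o["grip_width"],o["tcp_pos"],o["wrist_force"],o["t"])
q=o["tcp_pos"][:2]-C;phi=np.arctan2(q[1],q[0]);print(np.degrees(phi))
phi=crank(phi,np.radians(15),5,100,14);open("phi","w").write(str(phi))
E
```

```text
[ 0.86531719 -0.54909176  0.69389382]
23.07803944471475 [506.0629777   91.13109752 229.89503438] [-0.86191635  1.28659476  1.98803223] 25.4333
165.00696670600865
150 act 149 r 55.0 ft -2.3 fr 2.1 fz 4.0 w 23.1 t 25.7
135 act 134 r 55.0 ft -3.3 fr 2.0 fz 3.6 w 23.5 t 26.0
120 act 119 r 55.0 ft -2.9 fr 3.0 fz 4.5 w 22.5 t 26.3
105 act 104 r 54.9 ft -2.0 fr 3.0 fz 5.1 w 22.8 t 26.6
90 act 89 r 54.9 ft -2.6 fr 1.9 fz 4.7 w 23.4 t 26.9
```

```bash
python3 - <<'E'
from h import *
phi=float(open("phi").read())
phi=crank(phi,np.radians(20),15,110,14);open("phi","w").write(str(phi))
cv2.imwrite("pics/s5.png",get_image("side")[:,:,::-1])
im=cv2.imread("pics/s5.png")[130:330,180:420];cv2.imwrite("pics/s5z.png",cv2.resize(im,None,fx=3,fy=3,interpolation=2))
E
```

```text
70 act 68 r 54.9 ft -2.7 fr 2.4 fz 4.3 w 23.1 t 27.2
50 act 48 r 54.9 ft -1.6 fr 1.4 fz 4.6 w 23.0 t 27.5
30 act 28 r 55.0 ft -1.9 fr 0.1 fz 5.5 w 23.0 t 27.9
10 act 8 r 55.0 ft -1.6 fr 0.3 fz 5.3 w 23.0 t 28.2
-10 act -12 r 55.0 ft -1.4 fr 0.4 fz 6.4 w 23.3 t 28.5
-30 act -32 r 55.0 ft -2.2 fr -0.7 fz 7.1 w 22.8 t 28.8
-50 act -52 r 55.1 ft -2.3 fr -0.4 fz 7.8 w 23.1 t 29.2
-70 act -72 r 55.1 ft -3.0 fr -1.4 fz 8.6 w 23.1 t 29.5
-90 act -92 r 55.1 ft -3.1 fr -0.7 fz 8.0 w 23.2 t 29.8
-110 act -112 r 55.1 ft -2.6 fr -2.5 fz 8.6 w 22.9 t 30.1
-130 act -131 r 55.2 ft -1.8 fr -2.2 fz 7.2 w 23.4 t 30.5
-150 act -151 r 55.2 ft -2.0 fr -2.3 fz 6.7 w 22.9 t 30.8
-170 act -171 r 55.1 ft -3.2 fr -1.3 fz 6.6 w 23.1 t 31.1
-190 act 170 r 55.1 ft -2.3 fr -1.1 fz 6.5 w 23.1 t 31.4
-210 act 150 r 55.1 ft -3.4 fr 0.3 fz 5.8 w 23.0 t 31.8
```

View pics/s5z.png

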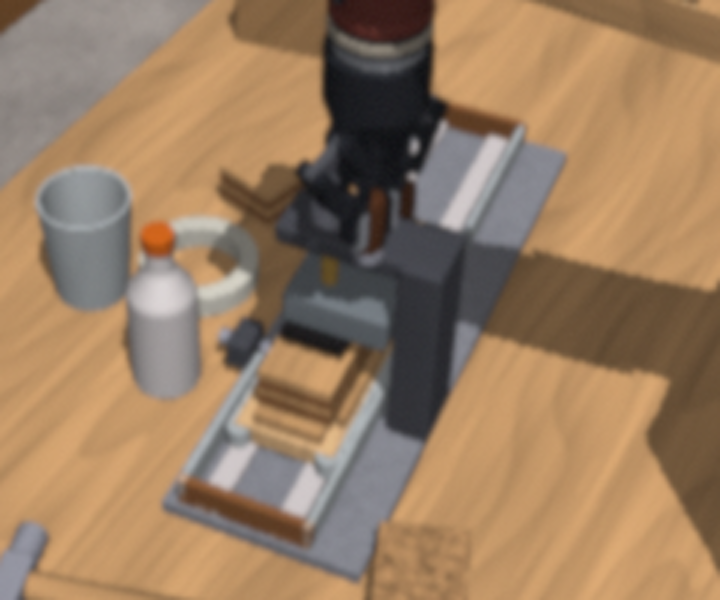

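The jaw has come down over the blank and the grip on the knob is holding. I go on until the end stop shows up as force.

```bash
python3 - <<'E'
from h import *
phi=float(open("phi").read())
phi=crank(phi,np.radians(12),34,80,8);open("phi","w").write(str(phi))
wait(.2);o=get_obs();print(o["wrist_force"],o["t"])
E
```

```text
-222 act 138 r 55.0 ft -1.6 fr 0.3 fz 6.4 w 23.3 t 32.1
-234 act 126 r 55.0 ft -1.0 fr 0.7 fz 6.9 w 23.0 t 32.4
-246 act 114 r 55.0 ft -0.8 fr 0.2 fz 6.6 w 23.3 t 32.7
-258 act 102 r 55.0 ft -1.6 fr 1.1 fz 6.4 w 23.1 t 33.0
-270 act 90 r 55.0 ft -1.6 fr 1.9 fz 7.1 w 23.3 t 33.3
-282 act 78 r 54.9 ft -0.3 fr 1.9 fz 4.6 w 23.2 t 33.6
-294 act 66 r 54.9 ft -0.1 fr 2.4 fz 5.4 w 23.3 t 33.9
-306 act 54 r 54.9 ft -1.4 fr 2.1 fz 6.2 w 23.3 t 34.1
-318 act 41 r 54.9 ft -0.8 fr 3.1 fz 5.5 w 22.8 t 34.4
-330 act 29 r 54.9 ft -1.1 fr 3.1 fz 6.2 w 23.0 t 34.7
-342 act 17 r 55.0 ft -0.4 fr 1.6 fz 5.5 w 22.8 t 35.0
-354 act 5 r 54.9 ft -0.7 fr 1.6 fz 5.0 w 23.1 t 35.3
-366 act -7 r 55.0 ft 0.1 fr 1.8 fz 5.5 w 22.9 t 35.6
-378 act -19 r 55.0 ft 0.1 fr 0.7 fz 5.9 w 23.0 t 35.9
-390 act -32 r 55.0 ft -0.9 fr 0.6 fz 6.3 w 23.1 t 36.2
-402 act -44 r 55.0 ft -0.2 fr -1.4 fz 7.5 w 23.1 t 36.5
-414 act -56 r 55.0 ft -0.1 fr -1.2 fz 7.6 w 23.1 t 36.8
-426 act -68 r 55.1 ft 0.5 fr -0.9 fz 7.9 w 23.4 t 37.1
-438 act -79 r 55.1 ft -0.1 fr -1.2 fz 7.2 w 23.1 t 37.4
-450 act -91 r 55.1 ft 0.3 fr -2.4 fz 7.3 w 22.9 t 37.6
-462 act -103 r 55.1 ft -0.7 fr -2.2 fz 7.4 w 23.3 t 37.9
-474 act -115 r 55.1 ft -0.4 fr -3.0 fz 7.3 w 23.2 t 38.2
-486 act -120 r 55.1 ft 16.6 fr -5.8 fz -2.6 w 22.9 t 38.5
[15.93845008 -5.61881774 -3.36027017] 38.725
```

The stop came up at an actual angle of -120°, which is 645° of turning. That puts the start at about 1.9 rad, which is plausible. I relax the arm, release the knob and retreat.

```bash
python3 - <<'E'
from h import *
o=get_obs();move_l(kp(np.radians(-121)),speed=20);wait(.1);print(get_obs()["wrist_force"])
grip(50);p=get_obs()["tcp_pos"];move_l([p[0],p[1],340],speed=150);print(get_obs()["wrist_force"])
goto([430,-350,380],[-180,0,-15]);wait(.3)
A=get_image("side")[:,:,::-1][130:330,180:420];B=get_image("top")[:,:,::-1][100:300,200:440]
A=np.hstack([A,B]);cv2.imwrite("pics/f.png",cv2.resize(A,(800,333),interpolation=2));print(get_obs()["t"])
E
```

```text
[ 5.42900604 -0.0763204   4.31535934]
[-0.32483094 -0.03320991 -0.06141935]
42.35
```

View pics/f.png

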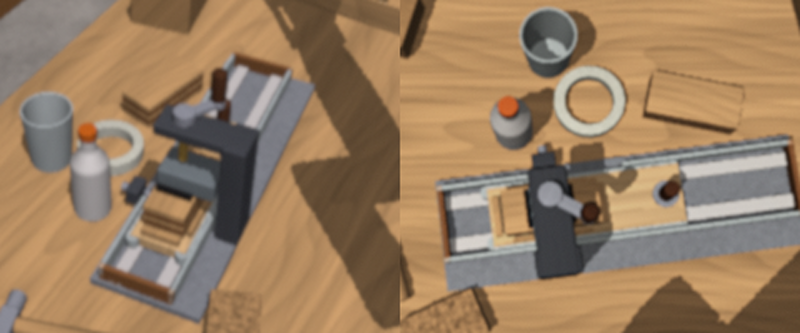

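The jaw (185,180 in the left half) presses on the blank under the clamp. The knob is free at (591,212), the sled is seated, and the other things on the bench are where they were.

```bash
python3 -c "
from station import *
print(sign_off())"
```

```text
the job is handed in; nothing more can be done
None
```

The sled is in its detent, the blank is clamped with the crank at its end stop, the gripper has let go of everything, and the job was handed in at about 42 s.

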